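# Draw a tote out of a low rack with a drag hook

### The arm

A 6-joint arm with a two-finger parallel gripper is mounted at the origin on a cart in front of the work surface, level with it; the furniture and walls round the work are solid. World frame = base frame: x ahead of the robot, y to its left, z up, the work surface at z = 0. Lengths are in mm, angles in rad, forces in N, time in s.
With the tool pointing down it reaches from about 350 to 875 mm from the base axis. Payload 4.2 kg.
Tool frame: the origin (TCP) lies on the centre line of the jaws, within the pads' length; the fingertips stand 25 mm ahead of it and the grasp point (between the pads) lies 6 mm ahead of it; z points along the fingers, y is the direction in which the jaws open and shut (so a half turn about z gives the same grasp; the last joint's range is limited). The gripper opens to 85 mm and grips with 20 to 120 N. Pads are 22 mm wide; open, the fingers measure 114 mm over their backs; the gripper's body (76 mm by 85 mm) begins 54 mm behind the grasp point. The pads swing forward as they close: fully open they stand 13 mm farther back than shut.
Start: joints at [-0.85, 0.385, 0.008, 0, -1.194, -0.259], TCP at [278.487, -559.504, 256.312] pointing down, gripper open.
Joint ranges: [-3.14, 3.14], [-1.21, 2.06], [-1.07, 1.41], [-3.16, 2.05], [-2.99, -0.16], [-3.1, 3.1]. Speed limits (rad/s): [2.79, 2.79, 3.14, 3.14, 3.14, 3.14].

### API

Orientations are given as a unit quaternion [x, y, z, w].
In Python, from bench import arm gives the robot as it stands.
- The arm moves only by the tool drive_tool, never from a script. Its argument "plan" is a list of rows, each a list of 2 entries, a list of its own where there are three numbers: the shift along the tool's x, y, z in m, then the turn about the tool's z in degrees. A call has 1 to 12 rows; each row shifts and turns the commanded pose from where the row before left it, along the tool's axes as they then stand; what a row does not reach is not made up. A row lasts 1/8 s, in which the tool goes at most 62.5 mm and 10.7 degrees, less where a joint would pass 70% of its speed; a pose out of reach is approached as far as the arm can. A call with a gripper value outside its range is refused whole. "fingers" is the closure, from -1 (fully open) to 1 (shut), so that 0 is half open, set as the call begins (left out, the last holds). The fingers move at their own pace and stop on an object; the grip force is fixed at half the most. Time passes only in rows, so rows that do not move let the fingers close. It gives the time, the measured TCP pose, the force and the opening at its end, in the units of the state.
- arm.read_state(): the state, without advancing time (a new reading comes with each control period).
- arm.get_image(name): name is "scene" or "top" or "wrist"; returns a dict with "image" (384x512x3 uint8, red, green, blue), "K" (3x3 intrinsics, pixels), "R" (3x3) and "t" (3): a world point X has camera coordinates R X + t. Camera axes: x right, y down, z forward; pixel columns grow to the right and rows downward; lengths in mm; the calibration is good to about 2 mm. A picture is of the moment at which its call begins. There is no depth.
- arm.job_done(): hands the job in, once; it reports no verdict.
The state is a dict: "clock": time; "joints": joint angles; "joint_vel": joint speeds; "joint_efforts": joint torques, N m; "position": TCP position; "ee_rot": TCP orientation; "contact_force": force on the tool from outside, world axes, zero at the start; "wrist_torque": the same for the moment, N m; "gripper_width": finger opening in mm.
Only numpy, scipy, OpenCV 4.12 (cv2) and the standard library are available. Lean on these libraries where they do the work, as an engineer would, in place of code of your own. Each camera call takes 0.05 s, during which the arm holds its last target.

### The job

The small grey tote has been pushed to the back of the low wire rack. Pick up the drag hook by its black grip, hook its blade over the tote's front lip and drag the tote straight forward until its lip overhangs the front edge of the rack's deck by about 5 cm, still sitting level on the deck with both bottles standing in it. Then set the hook back down on the open bench the way it stood, level with its blade down, clear of everything; keep the gripper and arm off the tote, and leave the other things on the bench where they are.

Things in the scene. Friction and masses are not known exactly. Their poses are not given: they have to be found in the camera images.
- hook: Drag hook: black grip 100 mm long (x), 22 wide, 34 high; a flat steel strap 14 mm wide runs from it along +x, 28 to 33 mm above the origin, to a downturned blade 36 mm wide (y). Origin: centre of the grip's underside; x from grip to blade, z up. Stands level on the bench on grip and blade edge, to be gripped across its 22 mm width from above. 160 g, balance point 9 mm ahead of the origin.
- hook_tip (a point): Middle of the lower edge of the hook's blade: hook frame (+165, 0, 0) mm. The blade is 4 mm thick (x = 163 to 167 mm) and hangs 28 mm below the strap, down to the level of the grip's underside.
- rack: Fixed low wire rack on the bench, turned so that its open front looks to the left and partly towards the robot. Grey deck 200 mm deep (x), 190 wide (y), top 20 mm above the bench; wire sides (172 mm apart inside), back and roof; the roof covers the deck, 151 to 159 mm above the bench. Origin: centre of the deck's underside; -x points out of the open front, z up.
- rack_edge (a point): Middle of the front upper edge of the rack's deck: rack frame (-100, 0, 20) mm, axes as the rack.
- tote: Loose grey open plastic tote on the deck, 120 mm deep (x), 130 wide (y), 50 high, walls and floor 4 mm, rim 3 mm thick turned out 7 mm all round. Origin: centre of its underside; -x is its front, towards the rack's open front; z up. Inner face of the front wall at x = -56 mm; the 45 mm behind it are empty, the bottles stand farther back. Tote and bottles 0.35 to 0.55 kg together.
- tote_lip (a point): Middle of the outer upper edge of the tote's front rim (the lip): tote frame (-67, 0, 50) mm. It starts 30 to 55 mm behind the deck's front edge.
- amber_bottle: Amber screw-cap bottle with black cap, 46 mm diameter, 85 mm high, standing in the tote. Origin: centre of its base; z up.
- small_bottle: White screw-cap bottle, 38 mm diameter, 60 mm high, standing in the tote. Origin: centre of its base; z up.
- meter: Bystander: yellow hand meter lying on the bench, 135 x 66 x 39 mm. Origin: centre of its underside.
- handset: Bystander: small black key phone lying on the bench, 47 x 113 x 15 mm. Origin: centre of its underside.
- spool: Bystander: blue solder spool standing on the bench, 54 x 72 x 65 mm. Origin: centre of its underside.
Mind the look-alikes: they are no part of the job. What is shaped like the small_bottle but turquoise is not meant.

How it is judged:
By the outcome, as a careful person would: the job done as asked, in the order asked, and still so for the second after the job is handed in, with the robot touching nothing.
It also fails if it takes over 61 s, if anything falls off the work surface, if the arm or the gripper's body presses on something with over 40 N, if the wrist force passes 120 N, or if a joint passes its speed limit or range.

## Working session

There is one attempt and no reset: what is moved stays moved. The work goes in short steps, Python scripts to look and compute and a tool call to move; the robot and the scene stay as the last step left them, time stands still between calls to the robot, and variables do not carry over. Pictures are saved under pics/ and viewed, and the job is handed in when it is done.

Besides the shell and the picture viewer there is one more tool, called after "Emit:" in YAML: its name, and indented under it one key for each argument. drive_tool: Moves the arm, as the interface text tells. Its arguments: {"type":"object","properties":{"plan":{"type":"array"},"fingers":{"type":"number"}},"required":["plan"]}

```bash
mkdir -p pics; ls
cat > h.py <<'E'
import numpy as np, cv2, pickle
from bench import arm
def grab(n,tag):
    d=arm.get_image(n); pickle.dump(d,open(f'pics/{tag}.pkl','wb')); cv2.imwrite(f'pics/{tag}.png',d['image'][:,:,::-1]); return d
def load(tag): return pickle.load(open(f'pics/{tag}.pkl','rb'))
def crop(tag,x0,y0,x1,y1,s,out):
    im=load(tag)['image'][y0:y1,x0:x1,::-1]; cv2.imwrite(f'pics/{out}.png',cv2.resize(im,None,fx=s,fy=s,interpolation=cv2.INTER_CUBIC))
def ray(d,u,v,z):
    K,R,t=[np.array(d[k],float) for k in('K','R','t')]; c=-R.T@t; r=R.T@np.linalg.inv(K)@[u,v,1]; return c+r*(z-c[2])/r[2]
def proj(d,X):
    K,R,t=[np.array(d[k],float) for k in('K','R','t')]; p=K@(R@np.array(X,float)+t); return p[:2]/p[2]
E
python3 - <<'E'
from h import *
print(arm.read_state())
for n in('scene','top','wrist'):
    d=grab(n,n+'0'); print(n,np.round(-np.array(d['R']).T@d['t']),d['K'][0][0])
E
```

```text
pics
{'clock': 0.0, 'joints': array([-8.50396522e-01,  3.85542341e-01,  6.59749432e-03, -5.29344868e-04,
       -1.19400051e+00, -2.58593015e-01]), 'joint_vel': array([ 2.20078693e-04, -1.01570556e-03, -1.30723694e-03,  3.44647477e-04,
       -2.46084389e-03,  5.62197330e-05]), 'joint_efforts': array([ 6.50306411e-04, -3.92289734e+01,  1.88401204e+01,  4.18607041e+00,
       -4.63710501e-03, -7.36900802e-06]), 'position': array([ 278.25349435, -559.03172396,  255.21452082]), 'ee_rot': array([-2.28761838e-01,  9.73481796e-01,  1.06399951e-03, -2.88104637e-04]), 'contact_force': array([0.21971978, 0.45990112, 0.19422853]), 'wrist_torque': array([-0.01747696, -0.0446049 , -0.02060452]), 'gripper_width': 85.34514391801874}
scene [-135. -554.  658.] 369.43318130063807
top [ 409.   78. 1267.] 359.2269705420467
wrist [ 221. -589.  372.] 320.5901665384414
```

View pics/scene0.png

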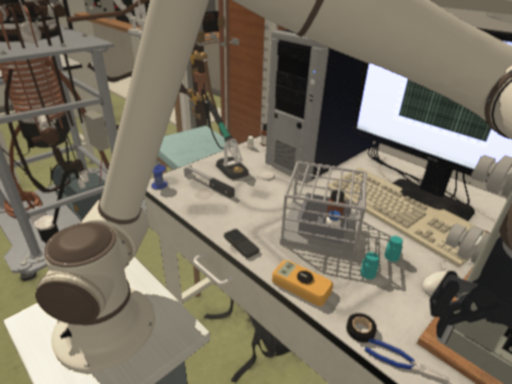

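View pics/top0.png

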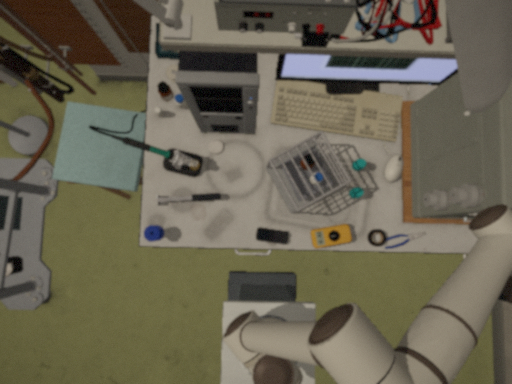

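View pics/wrist0.png

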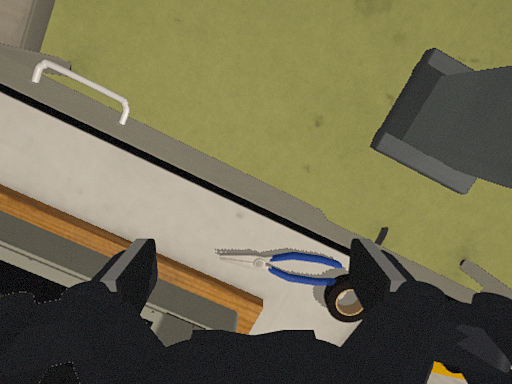

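The hook is at about (160–228, 198) in the top view and (185–235, 168–196) in the scene view. The rack is at about (320, 175) in the top view. I'll enlarge both.

Run:
```python
from h import *
crop('top0',140,175,260,255,6,'c1'); crop('top0',255,125,385,225,6,'c2'); crop('scene0',265,150,415,290,5,'c3');crop('scene0',140,150,270,260,6,'c4')
```

```text
(no output)
```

View pics/c1.png

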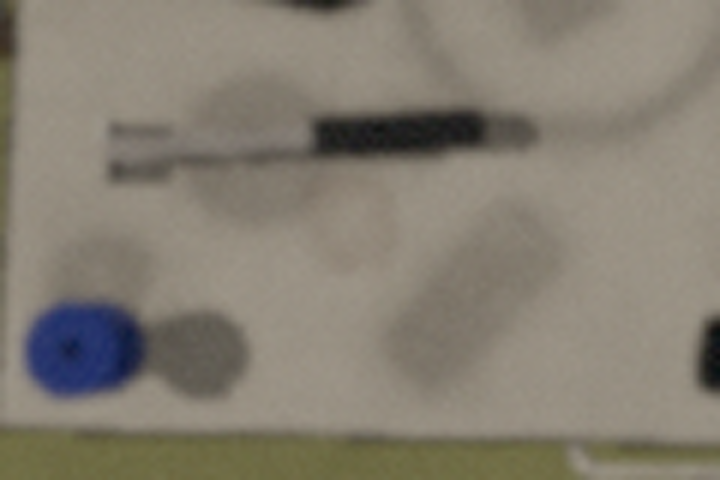

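View pics/c2.png

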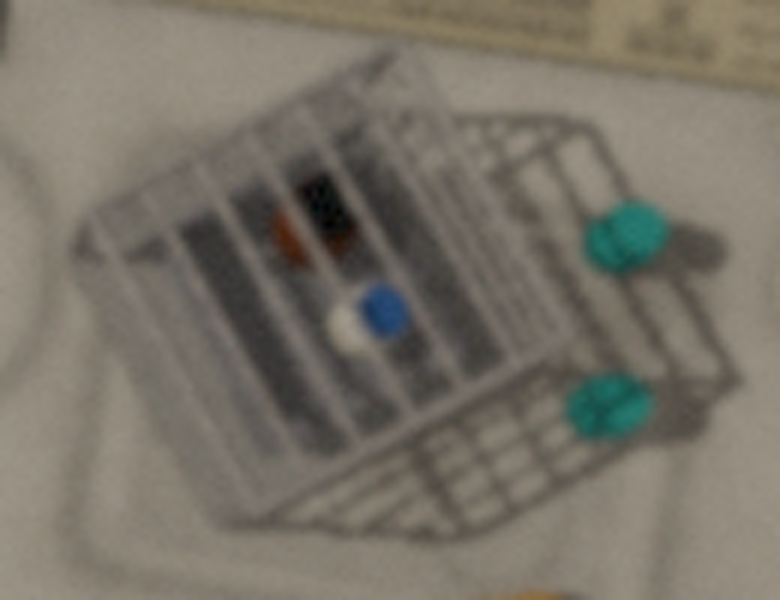

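View pics/c3.png

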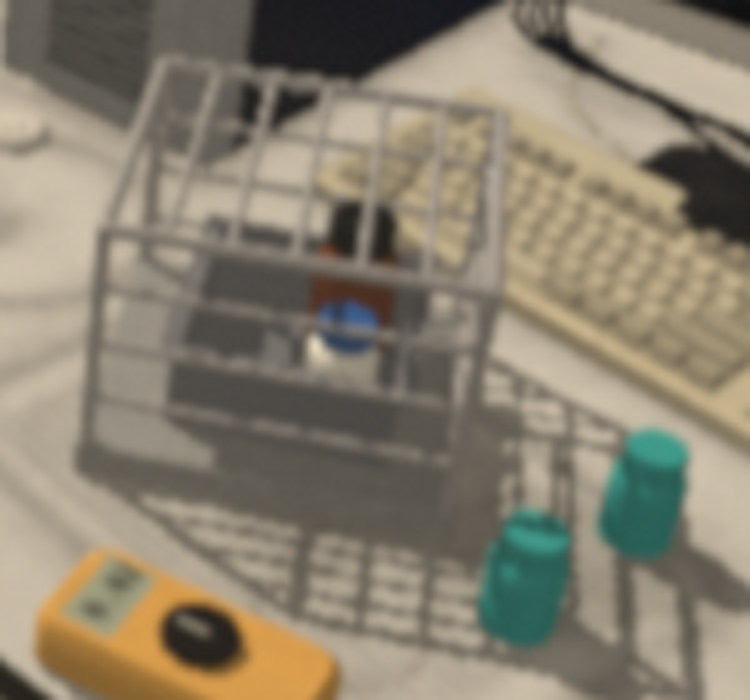

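View pics/c4.png

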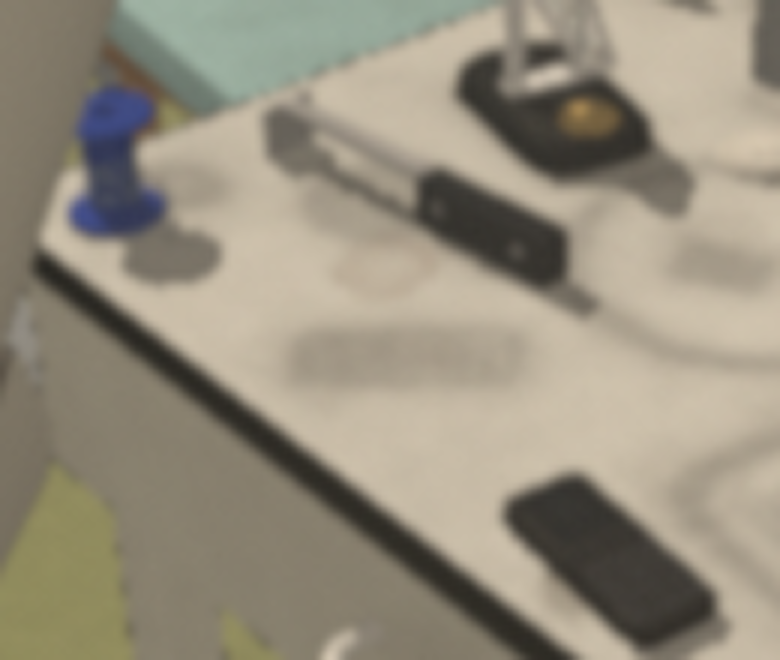

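```bash
cat > fit.py <<'E'
from h import *
from scipy.optimize import least_squares
def T(p,X,z0):
    x,y,a=p; c,s=np.cos(a),np.sin(a); return [x+c*X[0]-s*X[1], y+s*X[0]+c*X[1], z0+X[2]]
def fit(obs,p0,z0=0):
    # obs: (cam dict, (u,v), local point)
    f=lambda p: np.concatenate([proj(d,T(p,X,z0))-np.array(uv) for d,uv,X in obs])
    r=least_squares(f,p0,loss='soft_l1'); return r.x, f(r.x).reshape(-1,2)
E
python3 - <<'E'
from fit import *
t=load('top0'); s=load('scene0')
c1=lambda u,v:(140+u/6-.4,175+v/6-.4); c2=lambda u,v:(255+u/6-.4,125+v/6-.4); c3=lambda u,v:(265+u/5-.4,150+v/5-.4); c4=lambda u,v:(140+u/6-.4,150+v/6-.4)
# hook
obs=[(t,c1(483,112),(-50,-11,34)),(t,c1(485,146),(-50,11,34)),(t,c1(315,120),(50,-11,34)),(t,c1(318,152),(50,11,34)),
(s,c4(425,172),(50,-11,34)),(s,c4(562,238),(-50,-11,34)),(s,c4(555,285),(-50,11,0)),(s,c4(418,218),(50,11,0))]
p,r=fit(obs,(480,230,1.57)); print('hook',p[:2],np.degrees(p[2]));print(r.round(1)); p1=p
print('tip pred top',[(np.array(proj(t,T(p,X,0)))-(140,175))*6 for X in((165,-18,0),(165,18,0),(165,0,33))], 'scene',[(np.array(proj(s,T(p,X,0)))-(140,150))*6 for X in((165,-18,0),(165,18,0))])
# rack: roof corners and deck front corners
for h in(159,):
  obs=[(t,c2(85,215),(-100,95,h)),(t,c2(395,48),(100,95,h)),(t,c2(575,345),(100,-95,h)),(t,c2(262,515),(-100,-95,h)),
  (s,c3(165,62),(-100,95,h)),(s,c3(100,232),(-100,-95,h)),(s,c3(500,288),(100,-95,h)),(s,c3(502,105),(100,95,h)),(t,c2(75,255),(-100,95,20)),(t,c2(228,528),(-100,-95,20)),(s,c3(80,465),(-100,-95,20))]
  p,r=fit(obs,(540,-60,-1.05)); print('rack',p[:2],np.degrees(p[2]));print(r.round(1))
for tag,d in(('top0',t),('scene0',s)):
    im=cv2.resize(d['image'][:,:,::-1],None,fx=4,fy=4,interpolation=cv2.INTER_CUBIC)
    def line(a,b,q,col):
        A,B=[tuple(int(v) for v in (proj(d,T(q,X,0))+.5)*4) for X in(a,b)]; cv2.line(im,A,B,col,1,cv2.LINE_AA)
    for z in(0,20,159):
        c=[(-100,-95,z),(-100,95,z),(100,95,z),(100,-95,z)]
        for i in range(4): line(c[i],c[(i+1)%4],p,(0,0,255))
    for z in(0,34):
        c=[(-50,-11,z),(-50,11,z),(50,11,z),(50,-11,z)]
        for i in range(4): line(c[i],c[(i+1)%4],p1,(0,0,255))
    line((165,-18,0),(165,18,0),p1,(0,255,0)); line((165,-18,33),(165,18,33),p1,(0,255,255))
    a=(150,120,390,230) if tag=='top0' else (170,150,410,290)
    cv2.imwrite(f'pics/o_{tag}.png',cv2.resize(im[a[1]*4:a[3]*4,a[0]*4:a[2]*4],None,fx=.83,fy=.83))
E
```

```text
hook [505.79343857 226.23402507] 94.83263003797148
[[ 0.3 -0.5]
 [ 0.3  0.2]
 [-0.8 -0.1]
 [-1.   0.9]
 [ 3.  -1. ]
 [ 2.2 -0.9]
 [-1.4  3.1]
 [-0.3  2.6]]
tip pred top [array([119.80475687, 121.52607245]), array([122.043244  , 182.69559878]), array([106.78582123, 147.92726959])] scene [array([314.81068558, 140.03680744]), array([267.35013002, 162.75215758])]
rack [ 587.43365386 -109.81027849] -58.440684154118735
[[-1.7 -0.4]
 [ 1.1 -3.7]
 [ 2.4 -1.6]
 [-0.2  2.2]
 [-2.  -1. ]
 [-0.8  0.1]
 [ 3.2  2.3]
 [ 2.3  0.4]
 [-2.1  0.2]
 [-0.   1.5]
 [-0.5 -2.9]]
```

View pics/o_top0.png

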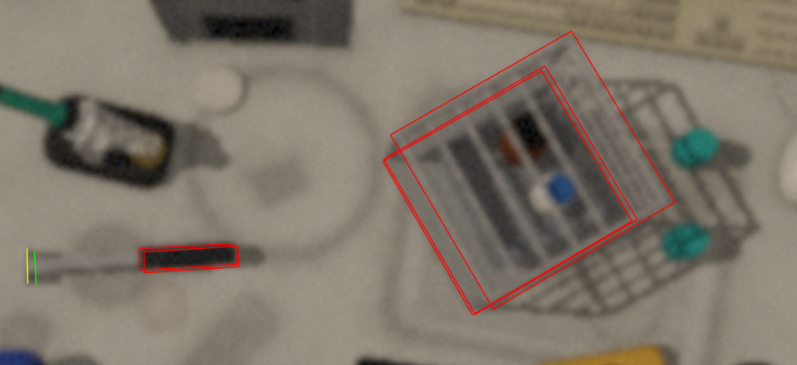

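View pics/o_scene0.png

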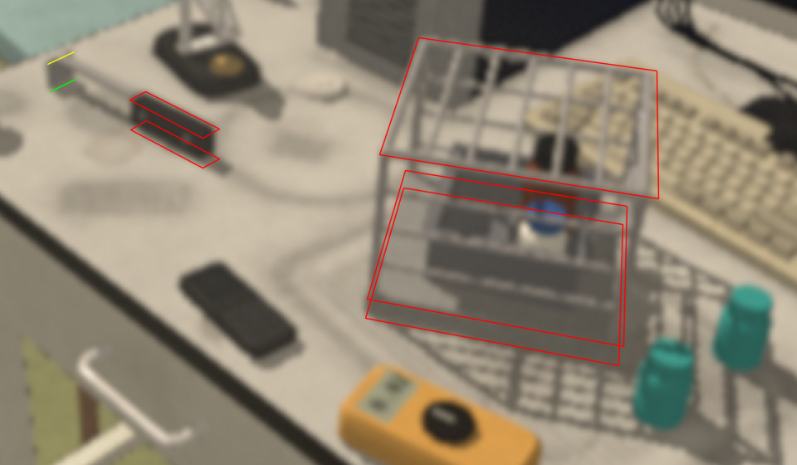

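```bash
cat > rows.py <<'E'
import sys,json,numpy as np
# state kept from measured pose: plan from current pose to target x y z(mm) yaw(deg of tool x); n rows
from bench import arm
from scipy.spatial.transform import Rotation as Ro
def pose():
    s=arm.read_state(); M=Ro.from_quat(s['ee_rot']).as_matrix(); return s['position'],np.degrees(np.arctan2(M[1,0],M[0,0])),M,s
def plan(p,yaw,q,yawq,n=None):
    p=np.array(p,float);q=np.array(q,float);d=q-p;dy=yawq-yaw
    if n is None: n=int(max(np.ceil(np.linalg.norm(d)/58),np.ceil(abs(dy)/10),1))
    rows=[]
    cur=p.copy();cy=yaw
    for i in range(n):
        tgt=p+d*(i+1)/n; e=tgt-cur; a=np.radians(cy)
        X=np.array([np.cos(a),np.sin(a),0]);Y=np.array([np.sin(a),-np.cos(a),0])
        r=[round(e@X/1000,3),round(e@Y/1000,3),round(-e[2]/1000,3)];w=round(-(yaw+dy*(i+1)/n-cy),1)
        rows.append([r,w]); cur=cur+1000*(r[0]*X+r[1]*Y)+[0,0,-1000*r[2]]; cy-=w
    return rows,cur,cy
if __name__=='__main__':
    p,y,M,s=pose(); a=[float(v) for v in sys.argv[1:]]
    print('now',p.round(1),round(y,2),'z',M[:,2].round(3),'t',s['clock'],'F',s['contact_force'].round(1),s['gripper_width'])
    if a:
        r,c,cy=plan(p,y,a[:3],a[3],int(a[4]) if len(a)>4 else None)
        for i in range(0,len(r),12): print(json.dumps(r[i:i+12]))
        print(c.round(1),round(cy,2))
E
python3 rows.py 470 50 340 -58
```

```text
now [ 278.3 -559.2  255.5] -153.55 z [-0.001  0.001 -1.   ] t 0.15 F [-0.4 -1.1  1.1] 85.68277809265258
[[[-0.037, 0.038, -0.007], -8.0], [[-0.042, 0.033, -0.007], -7.9], [[-0.046, 0.027, -0.007], -8.0], [[-0.049, 0.02, -0.007], -7.9], [[-0.052, 0.013, -0.007], -8.0], [[-0.053, 0.006, -0.007], -8.0], [[-0.053, -0.002, -0.007], -7.9], [[-0.052, -0.008, -0.007], -8.0], [[-0.051, -0.017, -0.007], -8.0], [[-0.048, -0.023, -0.007], -7.9], [[-0.045, -0.029, -0.007], -8.0], [[-0.039, -0.035, -0.008], -7.9]]
[470.   49.6 340.5] -58.05
```

Emit:
drive_tool:
  plan:
    - [[-0.037, 0.038, -0.007], -8.0]
    - [[-0.042, 0.033, -0.007], -7.9]
    - [[-0.046, 0.027, -0.007], -8.0]
    - [[-0.049, 0.02, -0.007], -7.9]
    - [[-0.052, 0.013, -0.007], -8.0]
    - [[-0.053, 0.006, -0.007], -8.0]
    - [[-0.053, -0.002, -0.007], -7.9]
    - [[-0.052, -0.008, -0.007], -8.0]
    - [[-0.051, -0.017, -0.007], -8.0]
    - [[-0.048, -0.023, -0.007], -7.9]
    - [[-0.045, -0.029, -0.007], -8.0]
    - [[-0.039, -0.035, -0.008], -7.9]

```text
clock: 1.65
position: [470.0, 51.1, 341.5]
ee_rot: [0.876, -0.483, -0.0, 0.0]
contact_force: [0.7, -0.7, 0.6]
gripper_width: 85.6
```

```bash
python3 rows.py
python3 - <<'E'
from h import *
d=grab('wrist','w1'); print(np.round(-np.array(d['R']).T@d['t']))
print(arm.read_state()['joints'].round(3))
crop('w1',0,0,512,384,1.5,'w1b')
E
```

```text
now [470.   51.1 341.5] -57.75 z [-0.  0. -1.] t 1.65 F [ 0.7 -0.7  0.6] 85.5512648678307
[506.  -5. 458.]
[ 0.459  0.071 -0.191 -0.    -1.305  0.111]
```

View pics/w1b.png

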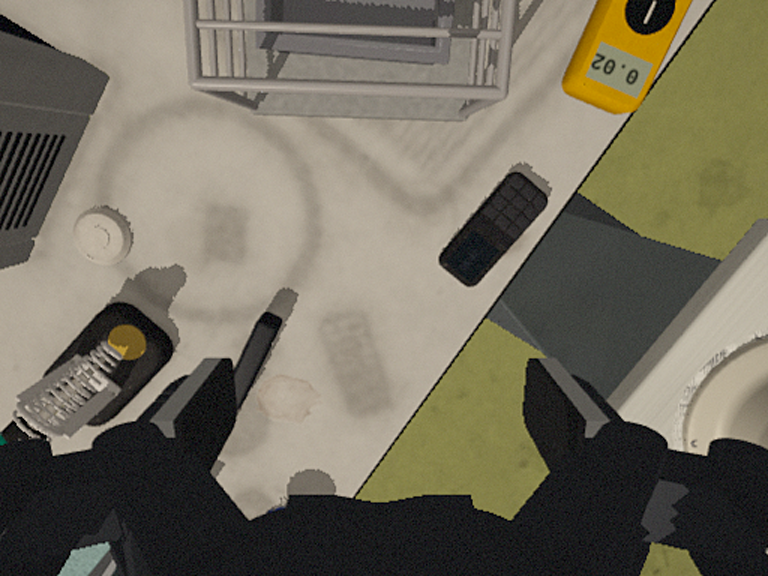

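Emit:
drive_tool:
  plan:
    - [[0.05, 0, 0], 0]
    - [[0.05, 0, 0], 0]
    - [[0, 0, 0], 0]

```text
clock: 2.08
position: [523.8, -37.6, 340.1]
ee_rot: [0.873, -0.487, -0.001, 0.001]
contact_force: [0.1, 1.1, -1.0]
gripper_width: 85.4
```

Run:
```python
from h import *
d=grab('wrist','w2'); print(np.round(-np.array(d['R']).T@d['t']))
crop('w2',100,0,380,210,2.8,'w2b')
```

```text
[560. -94. 457.]
```

View pics/w2b.png

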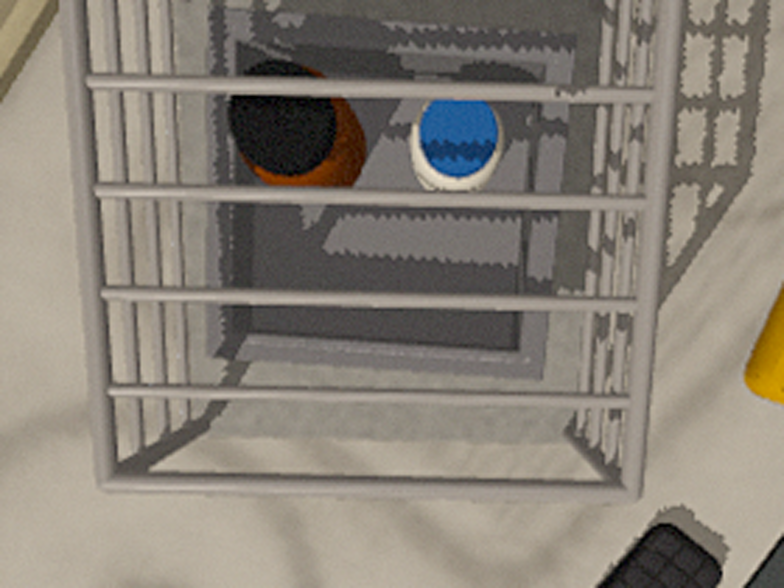

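Run:
```python
from h import *
crop('w2',125,105,325,180,4,'w2c'); crop('w2',125,0,325,90,4,'w2d'); crop('w1',140,0,360,90,3.6,'w1c')
```

```text
(no output)
```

View pics/w2c.png

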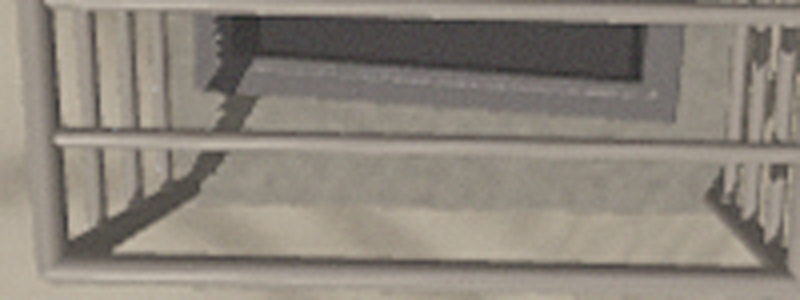

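View pics/w2d.png

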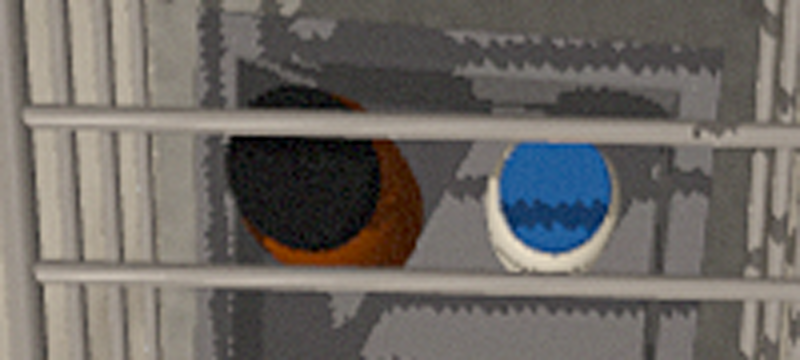

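View pics/w1c.png

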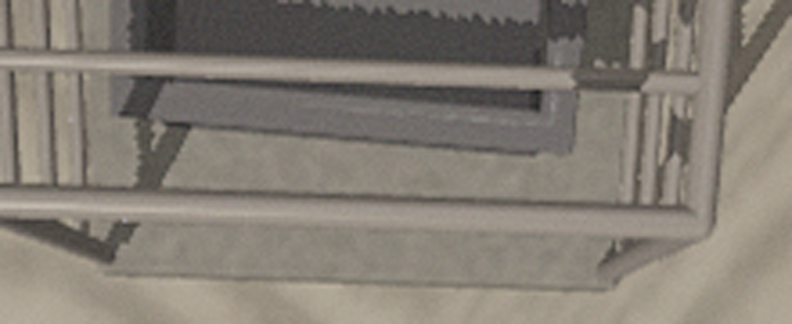

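Run:
```python
from h import *
a=load('w1');b=load('w2')
A=lambda u,v:(140+u/3.6-.4,0+v/3.6-.4); B=lambda u,v:(125+u/4-.4,105+v/4-.4); D=lambda u,v:(125+u/4-.4,0+v/4-.4)
for z in(0,20):
  for n,d,p in(('w1',a,[A(108,270),A(612,289)]),('w2',b,[B(165,201),B(712,214)])):
    P=[ray(d,*q,z)[:2] for q in p]; e=P[1]-P[0]; print(z,n,P[0].round(1),P[1].round(1),np.linalg.norm(e).round(1),np.degrees(np.arctan2(e[1],e[0])).round(2)+90)
    nn=np.array([-np.sin(np.radians(30.5)),np.cos(np.radians(30.5))]) ; print('   dist along normal',[round(float(q@nn),1) for q in P])
print('tote z70')
for n,d,p in(('w1',a,[A(118,116),A(570,154)]),('w2',b,[B(196,88),B(676,122)]),('w2R',b,[B(676,122),D(722,50)]),('w2inner',b,[B(250,58),B(640,82)])):
    P=[ray(d,*q,70)[:2] for q in p]; e=P[1]-P[0]; print(n,P[0].round(1),P[1].round(1),np.linalg.norm(e).round(1),np.degrees(np.arctan2(e[1],e[0])).round(2)+90,[round(float(q@nn),1) for q in P])
```

```text
0 w1 [622.   22.8] [458.2 -72.5] 189.4 -59.78999999999999
   dist along normal [-296.0, -295.0]
0 w2 [628.1  31.6] [458.8 -67.6] 196.3 -59.629999999999995
   dist along normal [-291.6, -291.1]
20 w1 [616.9  21.6] [460.3 -69.6] 181.2 -59.78999999999999
   dist along normal [-294.5, -293.6]
20 w2 [625.1  26.1] [463.2 -68.8] 187.7 -59.629999999999995
   dist along normal [-294.8, -294.4]
tote z70
w1 [623.  -22.6] [499.3 -87.9] 139.9 -62.16999999999999 [-335.6, -329.1]
w2 [625.5 -22.4] [498.9 -89. ] 143.1 -62.25999999999999 [-336.8, -329.9]
w2R [498.9 -89. ] [ 561.7 -205.9] 132.7 28.240000000000002 [-329.9, -462.5]
w2inner [616.1 -38.5] [514.5 -93.2] 115.4 -61.71000000000001 [-345.9, -341.4]
```

```bash
python3 - <<'E'
from h import *
t=load('top0');s=load('scene0');w=load('w1')
for n,d,u,v in(('stand top',t,182,161),('stand near hook edge top',t,195,172),('w1 near edge',w,173/1.5,345/1.5),('w1 lowest',w,70/1.5,435/1.5),('spool',t,153,233),('grip rear',t,220,197)): print(n,ray(d,u,v,0).round(), ray(d,u,v,60).round())
E
python3 rows.py 506 226 200 95
```

```text
stand top [634. 320.   0.] [623. 309.  60.]
stand near hook edge top [596. 273.   0.] [587. 263.  60.]
w1 near edge [585. 266.   0.] [575. 230.  60.]
w1 lowest [633. 419.   0.] [617. 364.  60.]
spool [377. 410.   0.] [379. 394.  60.]
grip rear [509. 181.   0.] [504. 176.  60.]
now [523.2 -36.6 340.3] -58.2 z [-0.002 -0.    -1.   ] t 2.125 F [-0.3 -0.8 -0.3] 85.08720673416691
[[[-0.015, -0.008, 0.009], -9.6], [[-0.013, -0.01, 0.009], -9.5], [[-0.011, -0.012, 0.008], -9.6], [[-0.009, -0.013, 0.009], -9.6], [[-0.006, -0.015, 0.009], -9.6], [[-0.004, -0.017, 0.009], -9.5], [[-0.002, -0.016, 0.008], -9.6], [[0.002, -0.016, 0.009], -9.6], [[0.004, -0.016, 0.009], -9.6], [[0.007, -0.015, 0.009], -9.5], [[0.009, -0.014, 0.008], -9.6], [[0.011, -0.012, 0.009], -9.6]]
[[[0.013, -0.01, 0.009], -9.6], [[0.015, -0.007, 0.009], -9.5], [[0.016, -0.005, 0.009], -9.6], [[0.016, -0.003, 0.008], -9.6]]
[505.8 226.  200.3] 95.0
```

Emit:
drive_tool:
  plan:
    - [[-0.015, -0.008, 0.009], -9.6]
    - [[-0.013, -0.01, 0.009], -9.5]
    - [[-0.011, -0.012, 0.008], -9.6]
    - [[-0.009, -0.013, 0.009], -9.6]
    - [[-0.006, -0.015, 0.009], -9.6]
    - [[-0.004, -0.017, 0.009], -9.5]
    - [[-0.002, -0.016, 0.008], -9.6]
    - [[0.002, -0.016, 0.009], -9.6]
    - [[0.004, -0.016, 0.009], -9.6]
    - [[0.007, -0.015, 0.009], -9.5]
    - [[0.009, -0.014, 0.008], -9.6]
    - [[0.011, -0.012, 0.009], -9.6]
  fingers: -0.3

```text
clock: 3.62
position: [508.5, 162.4, 236.3]
ee_rot: [0.878, 0.479, 0.0, -0.0]
contact_force: [-0.5, -0.6, 0.5]
gripper_width: 55.4
```

Emit:
drive_tool:
  plan:
    - [[0.013, -0.01, 0.009], -9.6]
    - [[0.015, -0.007, 0.009], -9.5]
    - [[0.016, -0.005, 0.009], -9.6]
    - [[0.016, -0.003, 0.008], -9.6]
    - [[0, 0, 0], 0]

```text
clock: 4.25
position: [503.9, 228.0, 200.8]
ee_rot: [0.674, 0.738, -0.001, -0.0]
contact_force: [-0.4, 0.8, -0.2]
gripper_width: 55.2
```

```bash
python3 rows.py
python3 - <<'E'
from h import *
print(arm.read_state()['joints'].round(2))
d=grab('wrist','w3'); crop('w3',0,0,512,384,1.5,'w3b')
E
```

```text
now [503.9 228.  200.8] 95.18 z [-0.001 -0.001 -1.   ] t 4.25 F [-0.4  0.8 -0.2] 55.17010685035745
[ 0.72  0.31 -0.25 -0.   -1.01  2.51]
```

View pics/w3b.png

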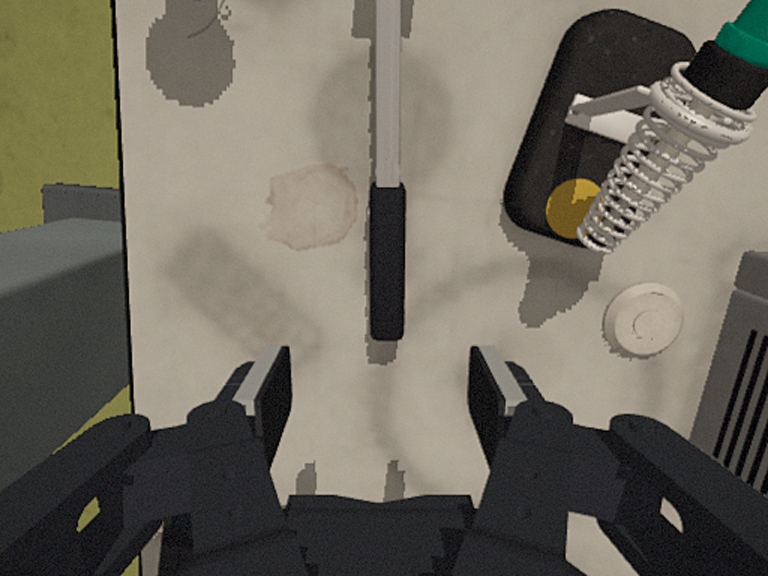

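Run:
```python
from fit import *
d=load('w3'); P=lambda u,v:(u/1.5-.2,v/1.5-.2)
obs=[(d,P(374,184),(50,11,34)),(d,P(405,184),(50,-11,34)),(d,P(371,339),(-50,11,34)),(d,P(403,339),(-50,-11,34)),(d,P(388.5,100),(105,0,33)),(d,P(387.5,170),(58,0,33))]
p,r=fit(obs,(506,226,1.65)); print(p[:2],np.degrees(p[2])); print(r.round(1))
```

```text
[509.84931739 227.81594786] 95.12674318820235
[[ -3.4  -0.1]
 [  1.3  -0.1]
 [ -1.    4.2]
 [  0.9   4.2]
 [ -0.1 -12.2]
 [  0.3  -0.3]]
```

Run:
```python
from h import *
d=load('w3'); P=lambda u,v:(u/1.5-.2,v/1.5-.2)
for n,u,v,z in(('front',389.5,184.5,34),('rear',387,339,34),('strap far',391.5,5,33),('strap near',388.5,178,33),('strapL',376,5,33),('strapR',403,5,33),('L',370.5,260,34),('R',404.5,260,34)): print(n,ray(d,*P(u,v),z).round(1))
```

```text
front [506.4 277.3  34. ]
rear [513.9 182.2  34. ]
strap far [498.5 370.2  33. ]
strap near [505.5 280.9  33. ]
strapL [490.3 369.4  33. ]
strapR [504.6 370.7  33. ]
L [499.2 231.9  34. ]
R [519.6 233.8  34. ]
```

```bash
python3 rows.py 509.5 227.5 32 94.6 5
```

```text
now [504.2 227.5 201.3] 95.09 z [-0.001 -0.    -1.   ] t 4.3 F [-0.6  0.3 -0.4] 55.38248763498562
[[[-0.0, 0.001, 0.034], 0.1], [[-0.0, 0.001, 0.034], 0.1], [[-0.0, 0.001, 0.034], 0.1], [[-0.0, 0.001, 0.033], 0.1], [[-0.0, 0.001, 0.034], 0.1]]
[509.2 227.9  32.3] 94.59
```

Emit:
drive_tool:
  plan:
    - [[0, 0.003, 0.034], 0.2]
    - [[0, 0.002, 0.034], 0.2]
    - [[0, 0, 0.034], 0.1]
    - [[0, 0, 0.034], 0]
    - [[0, 0, 0.025], 0]
    - [[0, 0, 0.008], 0]
    - [[0, 0, 0], 0]

```text
clock: 5.18
position: [510.2, 227.4, 32.8]
ee_rot: [0.678, 0.735, 0.0, 0.0]
contact_force: [-0.1, -0.1, 0.5]
gripper_width: 55.3
```

```bash
python3 rows.py
python3 - <<'E'
from h import *
d=grab('wrist','w4'); crop('w4',0,0,512,384,1.5,'w4b')
E
```

```text
now [510.2 227.4  32.8] 94.6 z [ 0.  0. -1.] t 5.175 F [-0.1 -0.1  0.5] 55.33807169228486
```

View pics/w4b.png

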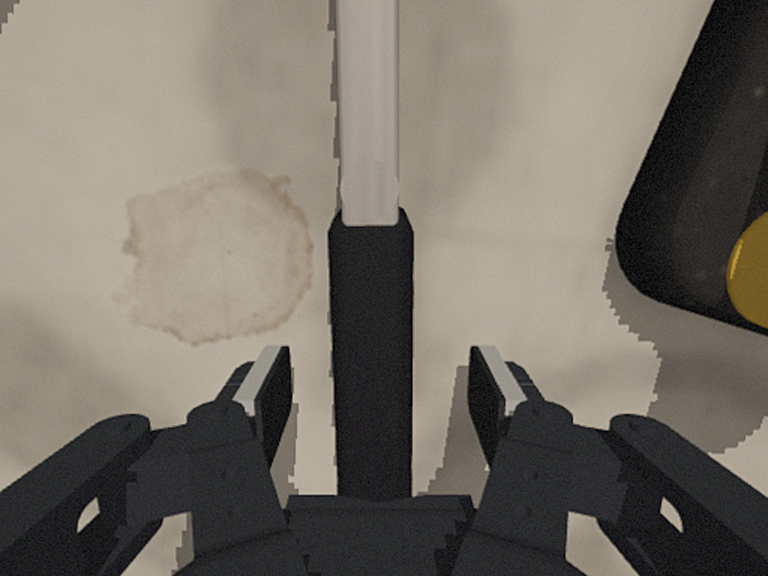

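Emit:
drive_tool:
  plan:
    - [[0, -0.002, 0.003], 0]
    - [[0, 0, 0], 0]
    - [[0, 0, 0], 0]
    - [[0, 0, 0], 0]
    - [[0, 0, 0], 0]
    - [[0, 0, 0], 0]
    - [[0, 0, 0], 0]
  fingers: 1

```text
clock: 6.1
position: [508.1, 227.6, 30.1]
ee_rot: [0.678, 0.735, 0.0, 0.0]
contact_force: [-2.7, 0.8, 5.8]
gripper_width: 21.0
```

Emit:
drive_tool:
  plan:
    - [[0, 0, -0.01], 0]
    - [[0, 0, -0.03], 0]
    - [[0, 0, -0.05], 0]
    - [[0, 0, -0.05], 0]
    - [[0, 0, 0], 0]

```text
clock: 6.72
position: [510.0, 228.7, 174.1]
ee_rot: [0.678, 0.735, 0.005, 0.001]
contact_force: [0.3, 0.7, -2.3]
gripper_width: 20.9
```

```bash
python3 rows.py
python3 - <<'E'
from h import *
d=grab('wrist','w5'); crop('w5',0,0,512,384,1.5,'w5b')
grab('scene','s5'); crop('s5',120,100,320,250,4,'s5b')
E
```

```text
now [510.  228.7 174.1] 94.69 z [ 0.008  0.006 -1.   ] t 6.725 F [ 0.3  0.7 -2.3] 20.906618088796087
```

View pics/w5b.png

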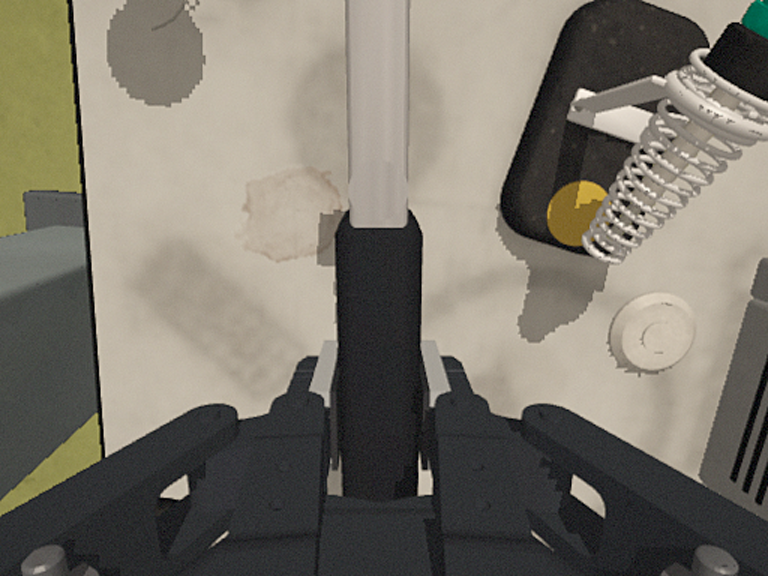

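View pics/s5b.png

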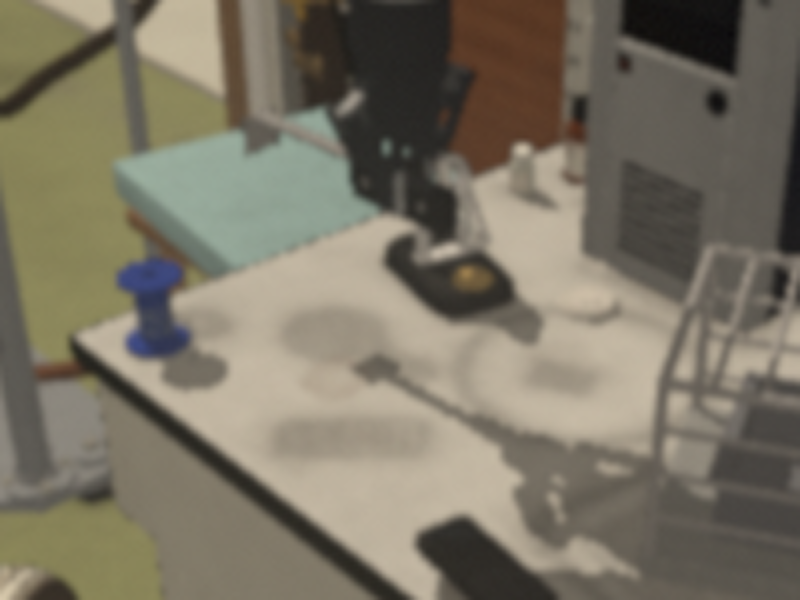

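```bash
python3 rows.py 420 150 260 94.6 4
python3 - <<'E'
from h import *
d=load('w1')
for u,v in((35,240),(108,76),(0,268)): print([ray(d,u/1.5,v/1.5,z).round() for z in(0,150,300)])
import rows
for l in rows.plan([420,150,260],94.6,[435,160,215],-59.7)[0]: print(l,end=',')
E
```

```text
now [507.4 227.1 169.4] 94.62 z [-0.     0.001 -1.   ] t 6.825 F [-0.2 -0.3 -1.9] 21.32475246665188
[[[-0.017, -0.023, -0.023], 0.0], [[-0.018, -0.024, -0.022], 0.0], [[-0.017, -0.023, -0.023], 0.0], [[-0.018, -0.023, -0.023], 0.0]]
[420.3 149.8 260.4] 94.62
[array([745., 239.,   0.]), array([667., 159., 150.]), array([589.,  79., 300.])]
[array([746.,  66.,   0.]), array([667.,  42., 150.]), array([589.,  19., 300.])]
[array([764., 283.,   0.]), array([680., 189., 150.]), array([595.,  94., 300.])]
[[np.float64(0.001), np.float64(0.001), np.float64(0.003)], 9.6],[[np.float64(0.0), np.float64(0.001), np.float64(0.003)], 9.7],[[np.float64(0.001), np.float64(0.001), np.float64(0.002)], 9.6],[[np.float64(0.001), np.float64(0.0), np.float64(0.003)], 9.7],[[np.float64(0.001), np.float64(0.001), np.float64(0.003)], 9.6],[[np.float64(0.001), np.float64(-0.0), np.float64(0.003)], 9.7],[[np.float64(0.001), np.float64(-0.0), np.float64(0.003)], 9.6],[[np.float64(0.001), np.float64(-0.0), np.float64(0.002)], 9.7],[[np.float64(0.001), np.float64(-0.001), np.float64(0.003)], 9.6],[[np.float64(0.001), np.float64(-0.0), np.float64(0.003)], 9.6],[[np.float64(0.001), np.float64(-0.001), np.float64(0.003)], 9.7],[[np.float64(0.001), np.float64(-0.001), np.float64(0.003)], 9.6],[[np.float64(0.001), np.float64(-0.001), np.float64(0.003)], 9.7],[[np.float64(0.0), np.float64(-0.001), np.float64(0.002)], 9.6],[[np.float64(0.001), np.float64(-0.001), np.float64(0.003)], 9.7],[[np.float64(-0.0), np.float64(-0.001), np.float64(0.003)], 9.6],
```

Emit:
drive_tool:
  plan:
    - [[-0.017, -0.023, -0.023], 0.0]
    - [[-0.018, -0.024, -0.022], 0.0]
    - [[-0.017, -0.023, -0.023], 0.0]
    - [[-0.018, -0.023, -0.023], 0.0]
    - [[0, 0, 0], 5]
    - [[0, 0, 0], 9]
    - [[0, 0, 0], 9.5]
    - [[0, 0, 0], 9.5]
    - [[0, 0, 0], 9.5]
    - [[0, 0, 0], 9.5]
    - [[0, 0, 0], 9.5]
    - [[0, 0, 0], 9.5]

```text
clock: 8.32
position: [420.0, 149.4, 258.2]
ee_rot: [0.979, 0.202, -0.002, 0.001]
contact_force: [0.5, -0.1, -2.0]
gripper_width: 21.3
```

Emit:
drive_tool:
  plan:
    - [[0, 0, 0], 9.5]
    - [[0, 0, 0], 9.5]
    - [[0, 0, 0], 9.5]
    - [[0, 0, 0], 9.5]
    - [[0, 0, 0], 9.5]
    - [[0, 0, 0], 9.5]
    - [[0, 0, 0], 9.5]
    - [[0, 0, 0], 9]
    - [[0, 0, 0], 7.8]
    - [[0, 0, 0], 0]

```text
clock: 9.57
position: [420.2, 149.5, 258.6]
ee_rot: [0.868, -0.497, -0.001, 0.002]
contact_force: [-0.5, -0.2, -1.8]
gripper_width: 21.0
```

```bash
python3 rows.py 439 155 130 -59.7 4
python3 - <<'E'
from h import *
print(arm.read_state()['joints'].round(2))
d=grab('wrist','w6'); crop('w6',0,0,512,384,1.5,'w6b')
E
```

```text
now [420.2 149.5 258.6] -59.57 z [-0.003 -0.002 -1.   ] t 9.575 F [-0.5 -0.2 -1.8] 21.02415094522816
[[[0.001, -0.005, 0.032], 0.0], [[0.001, -0.005, 0.032], 0.1], [[0.002, -0.004, 0.032], -0.0], [[0.001, -0.005, 0.033], 0.0]]
[439.1 154.8 129.6] -59.67
[ 0.71  0.07 -0.4  -0.   -1.1  -0.18]
```

View pics/w6b.png

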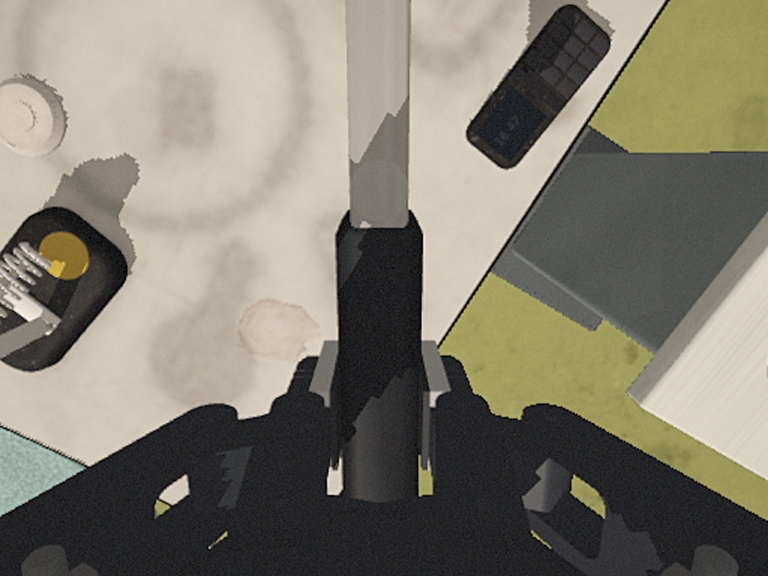

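Emit:
drive_tool:
  plan:
    - [[0.001, -0.005, 0.033], 0.0]
    - [[0.001, -0.005, 0.033], 0.1]
    - [[0.002, -0.004, 0.033], 0]
    - [[0.001, -0.005, 0.034], 0.0]
    - [[0, 0, 0], 0]

```text
clock: 10.25
position: [438.3, 154.0, 124.7]
ee_rot: [0.867, -0.498, -0.002, 0.004]
contact_force: [-0.1, -1.5, -1.6]
gripper_width: 21.3
```

```bash
python3 rows.py 477.4 89.3 124 -59.7 4
python3 - <<'E'
from h import *
d=grab('top','t7'); s=grab('scene','s7'); 
P=arm.read_state()['position']; u=np.array([np.cos(np.radians(-59.7)),np.sin(np.radians(-59.7)),0]);v=np.array([-u[1],u[0],0])
for n,c in(('t7',d),('s7',s)):
  x0,y0,x1,y1=(240,120,380,225) if n=='t7' else(220,130,370,250)
  im=cv2.resize(c['image'][y0:y1,x0:x1,::-1],None,fx=5,fy=5,interpolation=cv2.INTER_CUBIC)
  H=P-[0,0,30]
  for X in((165,-18,0),(165,18,0),(165,-18,33),(165,18,33)):
    q=proj(c,H+X[0]*u+X[1]*v+[0,0,X[2]]); cv2.circle(im,tuple(int(k) for k in ((q+.5)-[x0,y0])*5),3,(0,0,255),1)
  cv2.imwrite(f'pics/{n}b.png',im)
E
```

```text
now [438.3 154.  124.7] -59.69 z [-0.006 -0.005 -1.   ] t 10.25 F [-0.1 -1.5 -1.6] 21.257407622519757
[[[0.019, -0.0, 0.0], 0.0], [[0.019, -0.001, 0.0], 0.0], [[0.019, 0.0, 0.001], 0.0], [[0.019, -0.0, -0.0], 0.0]]
[477.5  88.9 123.7] -59.69
```

View pics/t7b.png

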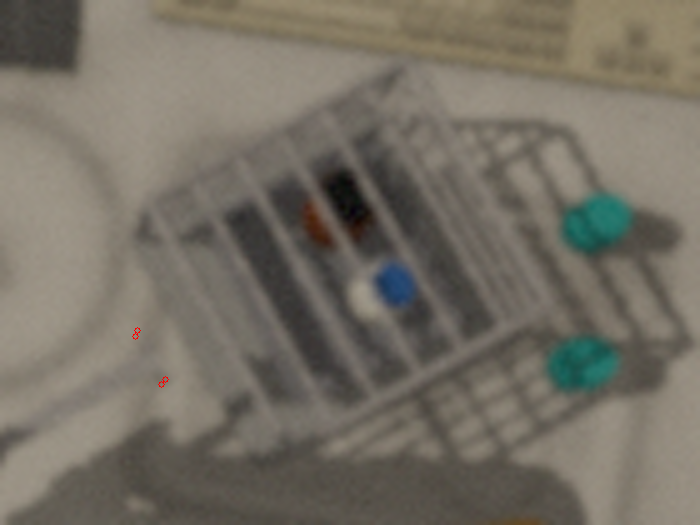

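View pics/s7b.png

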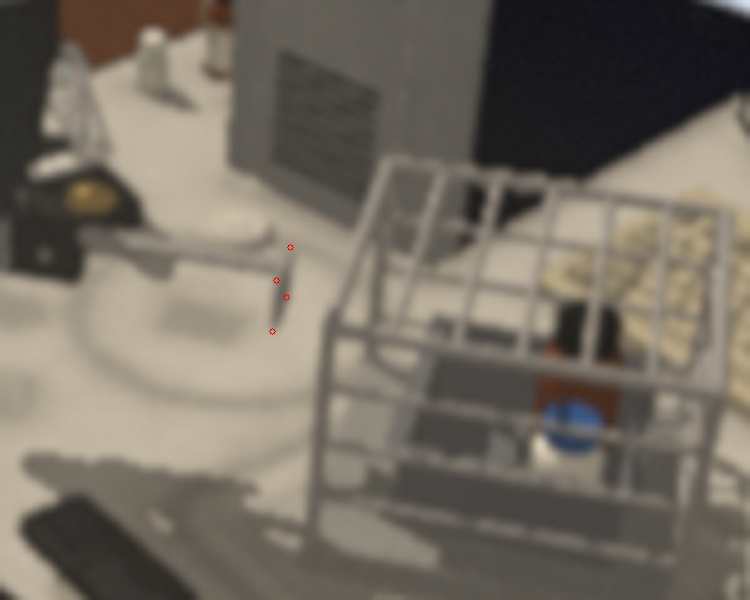

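Emit:
drive_tool:
  plan:
    - [[0.015, 0, 0], 0]
    - [[0.02, 0, 0], 0]
    - [[0.02, 0, 0], 0]
    - [[0.02, 0, 0], 0]
    - [[0.02, 0, 0], 0]
    - [[0.011, 0, 0], 0]
    - [[0, 0, 0], 0]

```text
clock: 11.22
position: [493.7, 63.1, 128.0]
ee_rot: [0.867, -0.499, 0.0, -0.001]
contact_force: [0.3, 0.6, -1.5]
gripper_width: 21.0
```

```bash
python3 rows.py 492.5 63.4 80 -59.7 4
python3 - <<'E'
from h import *
d=grab('top','t8'); s=grab('scene','s8'); w=grab('wrist','w8')
P=arm.read_state()['position']; u=np.array([np.cos(np.radians(-59.7)),np.sin(np.radians(-59.7)),0]);v=np.array([-u[1],u[0],0])
for n,c in(('t8',d),('s8',s)):
  x0,y0,x1,y1=(240,120,380,225) if n=='t8' else(240,140,370,250)
  im=cv2.resize(c['image'][y0:y1,x0:x1,::-1],None,fx=5,fy=5,interpolation=cv2.INTER_CUBIC)
  cv2.imwrite(f'pics/{n}b.png',im)
crop('w8',0,0,512,200,1.5,'w8b')
E
```

```text
now [493.7  63.1 128. ] -59.82 z [ 0.001  0.001 -1.   ] t 11.225 F [ 0.3  0.6 -1.5] 21.038628066278008
[[[-0.0, 0.0, 0.012], -0.0], [[-0.0, 0.0, 0.012], -0.1], [[-0.001, 0.001, 0.012], 0.0], [[0.0, -0.0, 0.012], -0.0]]
[492.4  63.5  80. ] -59.72
```

View pics/t8b.png

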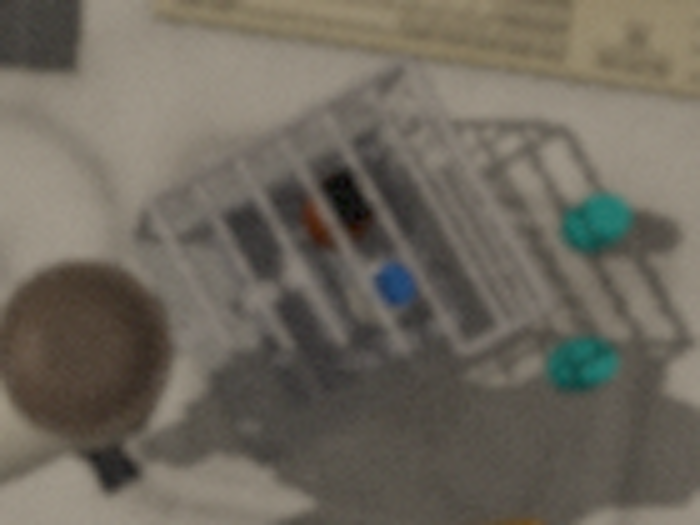

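View pics/s8b.png

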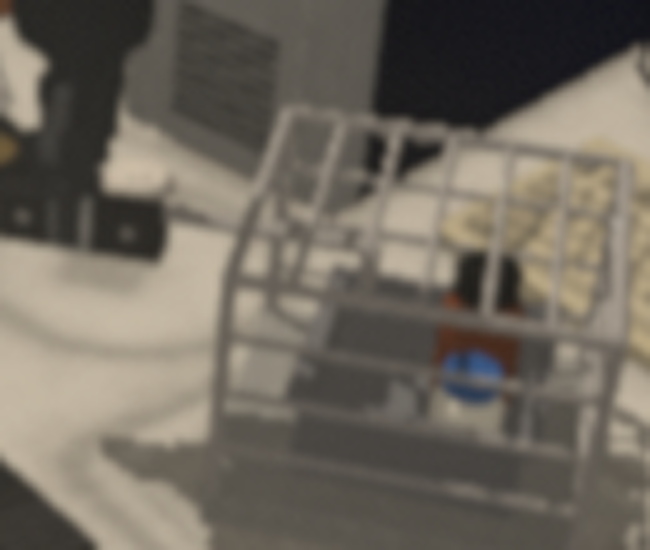

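View pics/w8b.png

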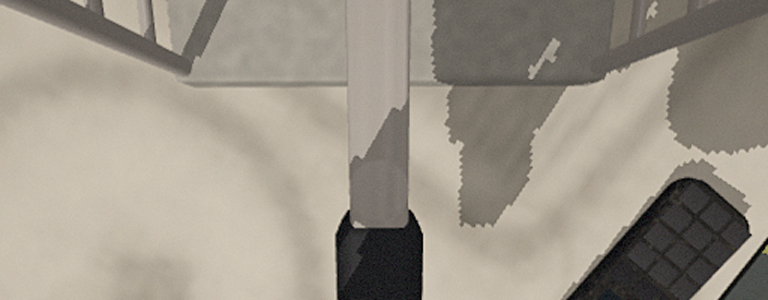

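Run:
```python
from h import *
w=load('w8'); u=np.array([np.cos(np.radians(-59.7)),np.sin(np.radians(-59.7))]);v=np.array([-u[1],u[0]]);L=np.array([562,-55.5])
for q in((190,84),(260,85),(430,84.5),(600,82)):
  for z in(20,):
    p=ray(w,q[0]/1.5-.2,q[1]/1.5-.2,z)[:2]; print(q,z,p.round(1),'lip-depth',((L-p)@u).round(1),'lat',((L-p)@v).round(1))
```

```text
(190, 84) 20 [614.1  21.9] lip-depth 40.5 lat -84.0
(260, 85) 20 [587.6   6.9] lip-depth 41.0 lat -53.6
(430, 84.5) 20 [523.8 -30.5] lip-depth 40.8 lat 20.4
(600, 82) 20 [460.7 -68.5] lip-depth 39.9 lat 94.1
```

Emit:
drive_tool:
  plan:
    - [[0, 0, 0.012], 0]
    - [[0, 0, 0.012], 0]
    - [[0, 0, 0.012], 0]
    - [[0, 0, 0.012], 0]
    - [[0, 0, 0], 0]
    - [[0, 0, 0], 0]

```text
clock: 12.12
position: [493.5, 63.8, 79.4]
ee_rot: [0.867, -0.498, 0.0, -0.0]
contact_force: [-0.4, -1.1, -0.5]
gripper_width: 21.5
```

Emit:
drive_tool:
  plan:
    - [[-0.006, 0, 0], 0]
    - [[-0.006, 0, 0], 0]
    - [[-0.006, 0, 0], 0]
    - [[-0.006, 0, 0], 0]
    - [[-0.006, 0, 0], 0]
    - [[0, 0, 0], 0]

```text
clock: 12.88
position: [478.0, 90.2, 79.3]
ee_rot: [0.867, -0.498, -0.0, -0.0]
contact_force: [0.0, 0.4, -2.2]
gripper_width: 20.8
```

```bash
python3 rows.py
python3 - <<'E'
from h import *
s=grab('scene','s9'); w=grab('wrist','w9')
crop('s9',240,140,370,250,5,'s9b')
crop('w9',0,0,512,200,1.5,'w9b')
E
```

```text
now [478.   90.2  79.3] -59.69 z [ 0.  0. -1.] t 12.875 F [ 0.   0.4 -2.2] 20.84918968668126
```

View pics/s9b.png

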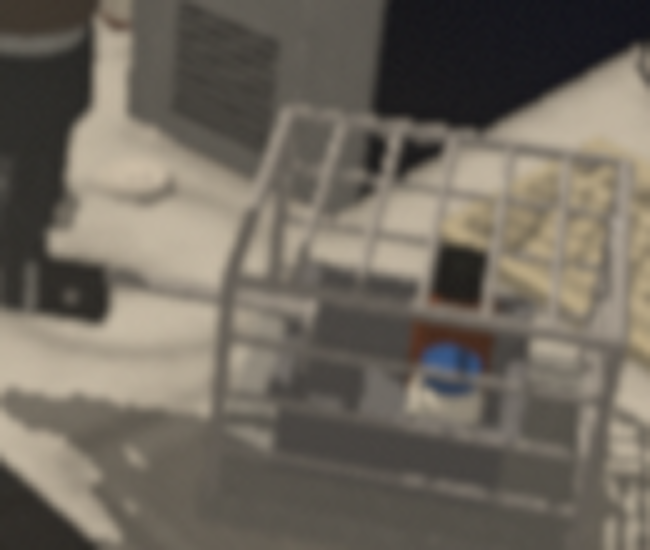

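View pics/w9b.png

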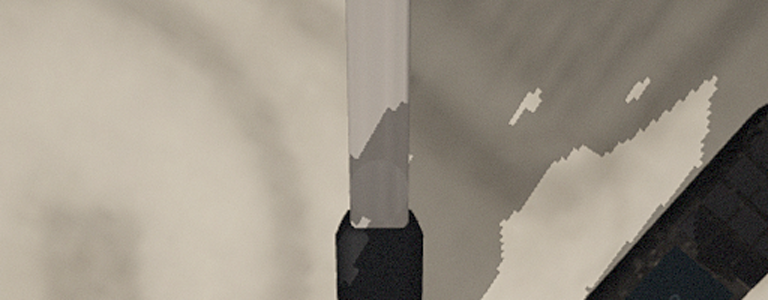

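Emit:
drive_tool:
  plan:
    - [[-0.004, 0, 0], 0]
    - [[-0.006, 0, 0], 0]
    - [[-0.006, 0, 0], 0]
    - [[-0.006, 0, 0], 0]
    - [[-0.006, 0, 0], 0]
    - [[-0.006, 0, 0], 0]
    - [[-0.006, 0, 0], 0]
    - [[-0.006, 0, 0], 0]
    - [[-0.006, 0, 0], 0]
    - [[-0.006, 0, 0], 0]
    - [[-0.004, 0, 0], 0]
    - [[0, 0, 0], 0]

```text
clock: 14.48
position: [446.8, 143.7, 79.4]
ee_rot: [0.867, -0.498, -0.0, -0.0]
contact_force: [1.2, -0.2, -1.5]
gripper_width: 20.9
```

```bash
python3 rows.py
python3 - <<'E'
from h import *
s=grab('scene','s10'); t=grab('top','t10')
crop('s10',240,140,370,250,5,'s10b')
crop('t10',240,120,380,225,5,'t10b')
E
```

```text
now [446.8 143.7  79.4] -59.72 z [ 0.  0. -1.] t 14.475 F [ 1.2 -0.2 -1.5] 20.8669860278919
```

View pics/s10b.png

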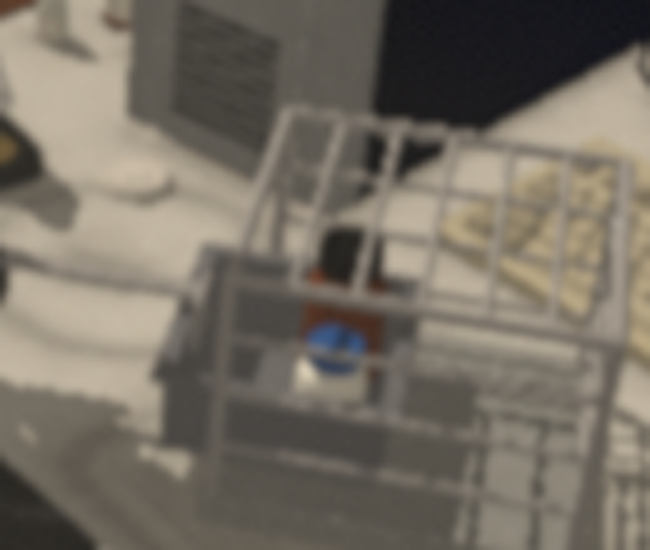

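View pics/t10b.png

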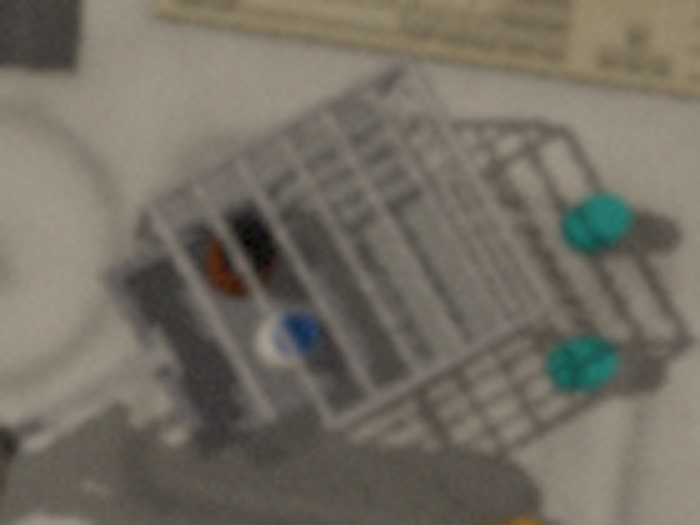

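```bash
cat > lip.py <<'E'
from h import *
u=np.array([np.cos(np.radians(-59.7)),np.sin(np.radians(-59.7))]);v=np.array([-u[1],u[0]]);L=np.array([562,-55.5]);E=L-40*u
def rel(p): p=np.array(p)[:2]-E; return 'depth %.1f lat %.1f'%(p@u,p@v)
E
python3 - <<'E'
from lip import *
s=load('s10');t=load('t10')
for n,d,x0,y0,x,y in(('s far',s,240,140,205,247),('s near',s,240,140,155,378),('t far',t,240,120,112,277),('t near',t,240,120,198,445)):
    p=ray(d,x0+x/5-.4,y0+y/5-.4,70); print(n,p.round(1),rel(p))
E
```

```text
s far [580.6  43.2  70. ] depth -35.8 lat 65.9
s near [463.7 -26.9  70. ] depth -34.3 lat -70.4
t far [581.3  36.8  70. ] depth -30.0 lat 63.3
t near [469.7 -23.1  70. ] depth -34.5 lat -63.4
```

Emit:
drive_tool:
  plan:
    - [[-0.004, 0, 0], 0]
    - [[-0.005, 0, 0], 0]
    - [[-0.005, 0, 0], 0]
    - [[0, 0, 0], 0]
    - [[0, 0, 0], 0]
    - [[0.006, 0, 0], 0]
    - [[0.006, 0, 0], 0]
    - [[0, 0, 0], 0]
    - [[0, 0, -0.015], 0]
    - [[0, 0, -0.02], 0]
    - [[0, 0, -0.02], 0]
    - [[0, 0, 0], 0]

```text
clock: 16.08
position: [446.7, 145.4, 135.5]
ee_rot: [0.867, -0.498, 0.001, -0.002]
contact_force: [0.4, -0.3, -2.5]
gripper_width: 20.7
```

```bash
python3 rows.py
python3 - <<'E'
from h import *
s=grab('scene','s11'); crop('s11',220,140,370,250,5,'s11b')
E
```

```text
now [446.7 145.4 135.5] -59.75 z [ 0.003  0.002 -1.   ] t 16.075 F [ 0.4 -0.3 -2.5] 20.68553506142261
```

View pics/s11b.png

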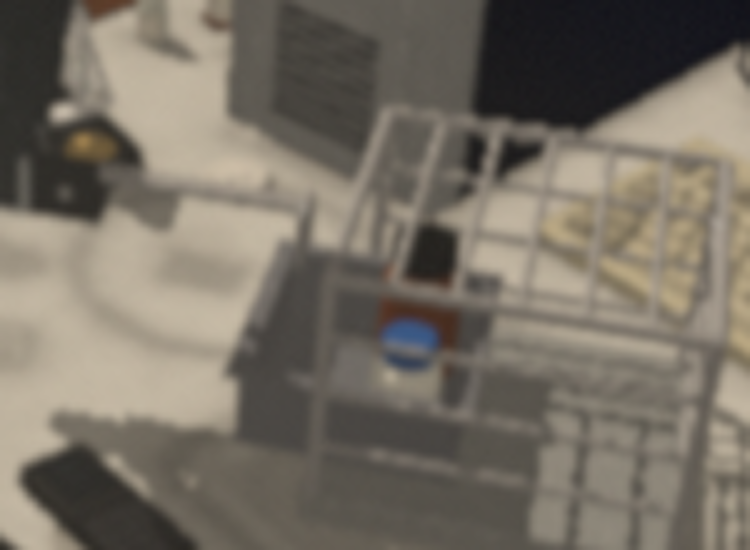

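Emit:
drive_tool:
  plan:
    - [[0, 0, -0.04], 0]
    - [[0, 0, -0.05], 0]
    - [[0, 0, -0.05], 0]
    - [[0, 0, -0.05], 0]
    - [[0, 0, 0], 0]
    - [[0, 0, 0], 0]

```text
clock: 16.88
position: [445.1, 144.7, 322.4]
ee_rot: [0.867, -0.498, -0.001, 0.001]
contact_force: [-0.5, 0.1, -2.0]
gripper_width: 21.0
```

```bash
python3 rows.py
python3 - <<'E'
from h import *
s=grab('wrist','w12'); crop('w12',50,0,450,240,2,'w12b')
E
```

```text
now [445.1 144.7 322.4] -59.77 z [-0.003 -0.001 -1.   ] t 16.875 F [-0.5  0.1 -2. ] 20.977032563516158
```

View pics/w12b.png

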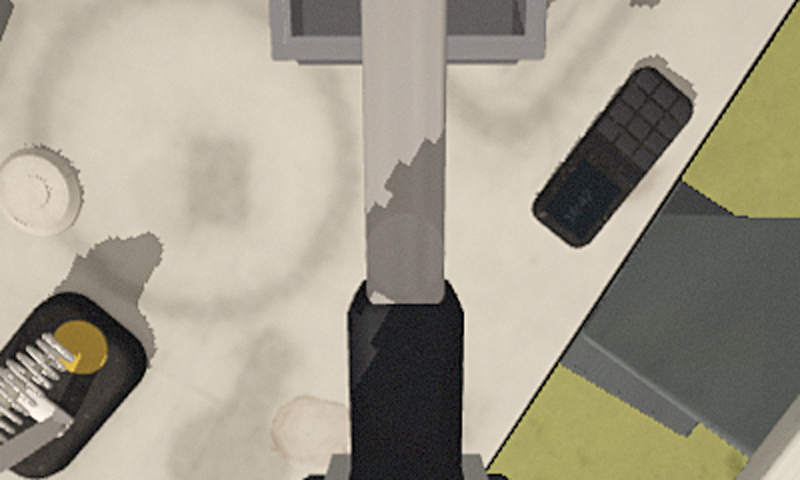

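Run:
```python
from lip import *
d=load('w12')
for x,y in((272,60),(546,58)):
    p=ray(d,50+x/2-.25,y/2-.25,70); print(p.round(1),rel(p))
```

```text
[577.6  57.7  70. ] depth -49.9 lat 70.6
[453.7 -15.7  70. ] depth -49.0 lat -73.4
```

Emit:
drive_tool:
  plan:
    - [[0.04, 0, 0], 0]
    - [[0.04, 0, 0], 0]
    - [[0, 0, 0], 0]
    - [[0, 0, 0], 0]

```text
clock: 17.42
position: [485.7, 75.6, 322.6]
ee_rot: [0.867, -0.498, -0.001, 0.001]
contact_force: [-0.4, -0.0, -1.3]
gripper_width: 20.9
```

```bash
python3 rows.py
python3 - <<'E'
from h import *
s=grab('wrist','w13'); crop('w13',50,0,450,240,2,'w13b')
E
```

```text
now [485.7  75.6 322.6] -59.78 z [-0.003 -0.001 -1.   ] t 17.425 F [-0.4 -0.  -1.3] 20.919379074444645
```

View pics/w13b.png

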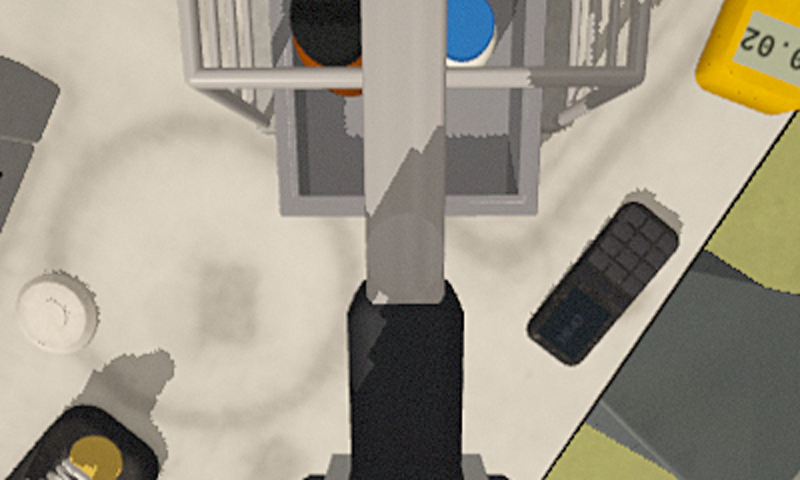

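```bash
python3 - <<'E'
from lip import *
d=load('w13')
for x,y,z in((280,215,70),(537,214,70),(268,131,20),(555,130,20)):
    p=ray(d,50+x/2-.25,y/2-.25,z); print(p.round(1),rel(p))
E
python3 rows.py 420 150 300 -59.7
```

```text
[578.4  56.7  70. ] depth -48.6 lat 70.7
[454.7 -15.9  70. ] depth -48.3 lat -72.7
[615.5  21.3  20. ] depth 0.7 lat 84.9
[463.8 -67.9  20. ] depth 1.1 lat -91.1
now [485.7  76.  323.1] -59.73 z [-0.002 -0.001 -1.   ] t 17.475 F [-0.4 -0.8 -0.9] 21.392303845581047
[[[-0.049, 0.01, 0.012], -0.0], [[-0.048, 0.009, 0.011], -0.0]]
[420.4 150.2 300.1] -59.73
```

Emit:
drive_tool:
  plan:
    - [[-0.049, 0.01, 0.012], 0]
    - [[-0.048, 0.009, 0.011], 0]
    - [[0, 0, 0.02], -6]
    - [[0, 0, 0.02], -9.5]
    - [[0, 0, 0], -9.5]
    - [[0, 0, 0], -9.5]
    - [[0, 0, 0], -9.5]
    - [[0, 0, 0], -9.5]
    - [[0, 0, 0], -9.5]
    - [[0, 0, 0], -9.5]
    - [[0, 0, 0], -9.5]
    - [[0, 0, 0], -9.5]

```text
clock: 18.98
position: [420.2, 150.6, 261.1]
ee_rot: [0.961, 0.277, -0.0, 0.0]
contact_force: [-0.2, -0.1, -1.1]
gripper_width: 21.1
```

Emit:
drive_tool:
  plan:
    - [[0, 0, 0], -9.5]
    - [[0, 0, 0], -9.5]
    - [[0, 0, 0], -9.5]
    - [[0, 0, 0], -9.5]
    - [[0, 0, 0], -9.5]
    - [[0, 0, 0], -9.5]
    - [[0, 0, 0], -5.3]
    - [[0, 0, 0], 0]
    - [[0, 0, 0], 0]

```text
clock: 20.1
position: [420.6, 150.3, 261.2]
ee_rot: [0.682, 0.732, -0.0, -0.0]
contact_force: [0.1, -0.6, -1.8]
gripper_width: 21.3
```

```bash
python3 rows.py 508 227.6 140 94.6 4
```

```text
now [420.6 150.3 261.2] 94.03 z [-0. -0. -1.] t 20.1 F [ 0.1 -0.6 -1.8] 21.274960051800562
[[[0.018, 0.023, 0.03], -0.1], [[0.017, 0.023, 0.031], -0.2], [[0.018, 0.024, 0.03], -0.1], [[0.018, 0.023, 0.03], -0.2]]
[508.1 228.  140.2] 94.63
```

Emit:
drive_tool:
  plan:
    - [[0.018, 0.023, 0.03], -0.1]
    - [[0.017, 0.023, 0.031], -0.2]
    - [[0.018, 0.024, 0.03], -0.1]
    - [[0.018, 0.023, 0.03], -0.2]
    - [[0, 0, 0.03], 0]
    - [[0, 0, 0.03], 0]
    - [[0, 0, 0.03], 0]
    - [[0, 0, 0.014], 0]
    - [[0, 0, 0], 0]
    - [[0, 0, 0], 0]

```text
clock: 21.35
position: [509.2, 228.4, 37.5]
ee_rot: [0.678, 0.735, 0.001, 0.0]
contact_force: [0.4, 0.5, -1.7]
gripper_width: 21.1
```

```bash
python3 rows.py
```

```text
now [509.2 228.4  37.5] 94.67 z [ 0.002  0.001 -1.   ] t 21.35 F [ 0.4  0.5 -1.7] 21.14297548884839
```

Emit:
drive_tool:
  plan:
    - [[0, 0, 0.003], 0]
    - [[0, 0, 0.002], 0]
    - [[0, 0, 0.001], 0]
    - [[0, 0, 0], 0]

```text
clock: 21.85
position: [508.4, 227.7, 30.3]
ee_rot: [0.678, 0.735, 0.0, 0.0]
contact_force: [-0.2, 0.2, -1.0]
gripper_width: 21.0
```

```bash
python3 rows.py
```

```text
now [508.4 227.7  30.3] 94.66 z [ 0.  0. -1.] t 21.85 F [-0.2  0.2 -1. ] 21.037985733084497
```

Emit:
drive_tool:
  plan:
    - [[0, 0, 0.001], 0]
    - [[0, 0, 0], 0]
    - [[0, 0, 0], 0]

```text
clock: 22.22
position: [508.4, 227.8, 30.1]
ee_rot: [0.678, 0.735, 0.0, 0.0]
contact_force: [-2.0, -1.1, 5.9]
gripper_width: 21.3
```

Contact with the bench shows as +6 N. I'll open partway and lift straight up.

Emit:
drive_tool:
  plan:
    - [[0, 0, 0], 0]
    - [[0, 0, 0], 0]
    - [[0, 0, 0], 0]
    - [[0, 0, 0], 0]
    - [[0, 0, 0], 0]
    - [[0, 0, -0.02], 0]
    - [[0, 0, -0.04], 0]
    - [[0, 0, -0.05], 0]
    - [[0, 0, -0.05], 0]
    - [[0, 0, -0.04], 0]
    - [[0, 0, 0], 0]
  fingers: -0.3

```text
clock: 23.6
position: [509.9, 228.7, 233.3]
ee_rot: [0.678, 0.735, 0.004, 0.001]
contact_force: [0.0, 0.6, 0.4]
gripper_width: 55.5
```

Emit:
drive_tool:
  plan:
    - [[-0.05, 0, -0.03], 0]
    - [[-0.05, 0, -0.03], 0]
    - [[-0.04, 0, -0.01], 0]
    - [[0, 0, 0], 0]

```text
clock: 24.1
position: [519.6, 86.1, 299.3]
ee_rot: [0.679, 0.734, 0.0, -0.0]
contact_force: [-0.7, -0.3, -0.5]
gripper_width: 55.5
```

```bash
python3 rows.py
python3 - <<'E'
from h import *
grab('wrist','w14'); grab('scene','s14'); grab('top','t14')
crop('w14',0,0,512,384,1.5,'w14b'); crop('s14',140,130,410,310,2.9,'s14b'); crop('t14',140,120,380,255,3.3,'t14b')
E
```

```text
now [519.6  86.1 299.3] 94.45 z [-0.  0. -1.] t 24.1 F [-0.7 -0.3 -0.5] 55.46902977672744
```

View pics/w14b.png

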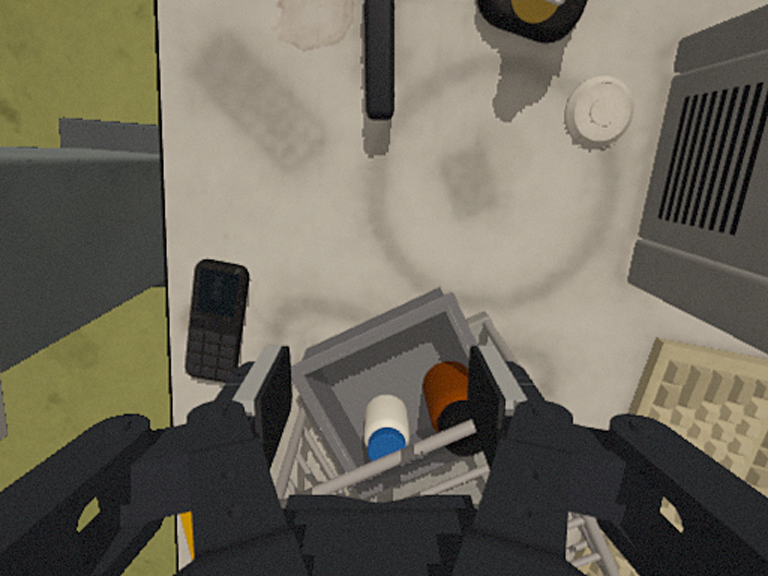

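View pics/s14b.png

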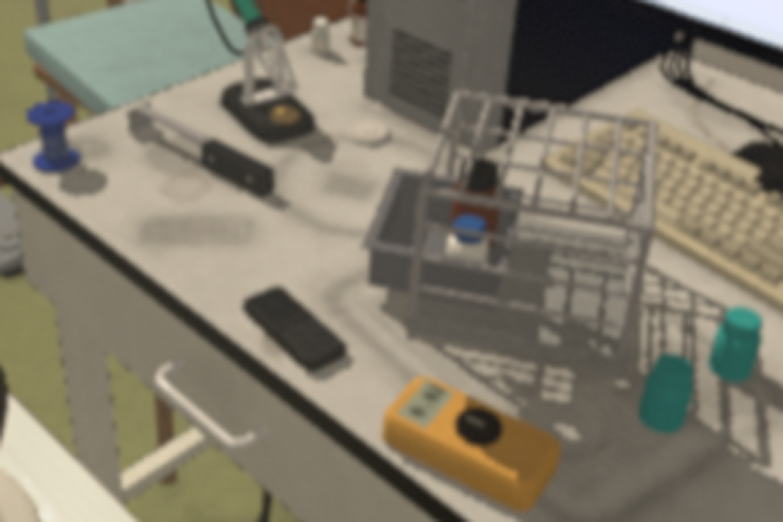

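View pics/t14b.png

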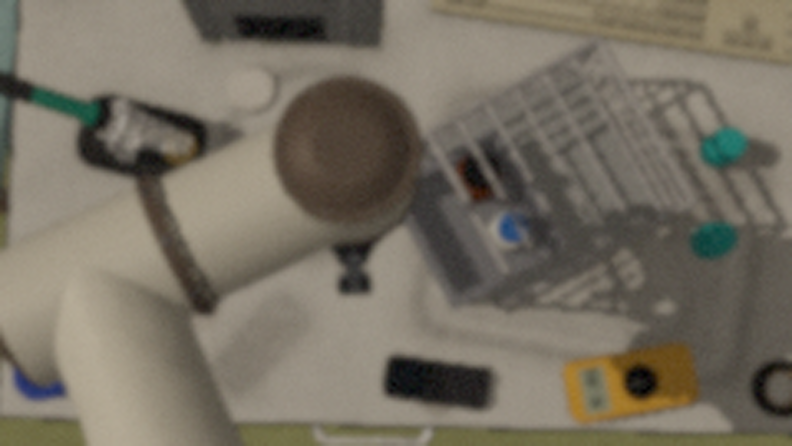

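The scene view shows the hook standing level on its original spot. The tote is level and overhanging with both bottles upright, the bystanders are unmoved, and the gripper is 30 cm up and clear.

```bash
python3 -c "
from bench import arm
print(arm.read_state()['joint_vel'].round(3)); print(arm.job_done())"
```

```text
[ 0.014  0.006  0.004  0.003 -0.002  0.001]
the job is handed in; nothing more can be done
None
```

I picked up the drag hook by its grip, hooked the blade behind the tote's front wall and dragged the tote straight out. I then unhooked it and set the hook back down where it had stood. The job was handed in at about 24 s.

**Overhang:** the close wrist pictures put the lip about 48.5–50 mm past the deck's front edge, and the tote is square to the rack. During the drag, the blurrier scene and top views read 30–36 mm where the arm's position predicted 38 mm. I trusted the closer wrist view, and the last 14 mm of drag came after those readings.

**Final pictures:**
- The tote sits level with both bottles standing in it.
- The hook stands level with its blade down, clear of everything. The bench contact on setting it down was about 6 N.
- The meter, handset, spool and turquoise bottles appear unmoved, judged by eye.
- The gripper was open and clear, about 30 cm above the bench.

The largest force I saw in the readings was about 6 N. No check failed.

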